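# Set the photometer's filter slide to the third click and take a reading

## Task

Push the photometer's filter lever gently with a fingertip, left along its slot from its parked end on the right, counting the clicks by feel, and stop when it sits at rest in the third click position, without running past it. Only then press the large round measure button all the way down and let it come back up. Do not pinch or grip the lever, leave the small button alone, and do not disturb or pick up the loose things standing around.

Things in the scene. Friction and masses are not known exactly. Their poses are not given: they have to be found in the camera images.
- photometer: grey bench photometer, a fixed box 150 (x) x 180 (y) x 66 mm high; origin at the centre of its underside on the worktop, x towards its back (away from the robot), y to its left, z up. Flat top at z = 66 mm. On the top are also a capped sample well at (48, -55), 42 mm across and 11 mm high, and a flat dark display at (-50, -8).
- filter_lever (a joint): filter lever along its straight slot, in m: 0 at the parked end stop on the right, growing to the photometer's left (+y), end stop 0.072. Click positions every 0.018: first 0.018, second 0.036, third 0.054. A hump lies half way between; crossing it takes 3 to 6 N, then the lever snaps ahead, away from the finger (the push falls to nothing), and settles within about 1.5 mm of the click position
- lever_paddle (a point): centre of the lever's black upright paddle: 26 mm (photometer x) x 12 mm (photometer y, the sliding direction) x 24 mm high, spanning 6 to 30 mm above the flat top, this point 18 mm above it. Slot at photometer x = 5 mm; paddle centre at photometer y = -36 mm + joint value. Push its right face towards +y
- measure_button (a joint): travel of the large round push button in m: 0 up, 0.006 fully down; springs back when let go; about 1.5 N to start and 5 N fully down
- measure_button_top (a point): centre of the top face of the large round measure button, 26 mm across in a black collar 42 mm across, at the photometer's front left corner (photometer x -48, y +58); the face is 14 mm above the flat top, the collar 4 mm; pressed straight down
- zero_button (a joint): travel of the small round button in m, 0 up, 0.005 down; to be left alone. It is 14 mm across, at the photometer's front right corner (photometer x -48, y -66), 13 mm above the flat top
- top_jar: loose sample jar with white cap, 33 mm across, 55 mm high, on the photometer's top at the back left; origin at the centre of its underside; to be left alone
- vial_a: loose glass vial with white cap, 29 mm across, 98 mm high, standing on the worktop to the left of the photometer; origin at the centre of its underside; to be left alone
- vial_b: loose glass vial like the other, standing on the worktop behind the photometer; origin at the centre of its underside; to be left alone
- petri_dish: loose petri dish, 64 mm across, 18 mm high, on the worktop to the left of the photometer; origin at the centre of its underside; to be left alone
- marker: loose black marker pen, 137 x 14 mm, lying on the worktop in front of the photometer; origin under its middle; to be left alone

How it is judged (in metres and radians):
On the way, in this order (a step that is already met when the one before it is completed fails the run):
1. the filter lever sits at rest in the third click position (value of joint filter_lever between 0.05 and 0.058 m and velocity of joint filter_lever between -0.01 and 0.01 m/s), for 0.3 s.
2. the measure button is pressed all the way down (value of joint measure_button above 0.0045 m), for 0.05 s.
At the end, for the whole second after the job is handed in: the lever rests in the third detent (within 4 mm of 0.054), the measure button has been pressed (past 4.5 of its 6 mm) and is up again, the small button is up (all of step 1 and value of joint each of measure_button, zero_button below 0.001 m); the robot touches nothing.
It fails at once if the lever ran past the third click, over the hump towards the fourth (value of joint filter_lever above 0.0635 m).
It fails at once if the measure button was pressed while the lever was not in the third click position (value of joint measure_button above 0.003 m and (value of joint filter_lever below 0.049 m or value of joint filter_lever above 0.059 m)).
It fails at once if the small button was pressed (value of joint zero_button above 0.002 m).
It fails at once if the lever was pinched or forced (more than 25 N on it) (contact force between the fingers and filter_lever above 25 N).
It fails at once if a loose thing was moved by more than 15 mm or lifted (distance of any of top_jar, vial_a, vial_b, petri_dish, marker from where it was at the start of the episode above 0.015 m).
It also fails if it takes over 58 s, if anything falls off the work surface, if the arm or the gripper's body presses on something with over 40 N, if the wrist force passes 120 N, or if a joint passes its speed limit or range.

## Robot

A 6-joint arm with a two-finger parallel gripper is mounted at the origin on a cart in front of the work surface, level with it; the furniture and walls round the work are solid. World frame = base frame: x ahead of the robot, y to its left, z up, the work surface at z = 0. Lengths are in mm, angles in rad, forces in N, time in s.
With the tool pointing down it reaches from about 350 to 775 mm from the base axis. Payload 5.5 kg.
Tool frame: the origin (TCP) lies on the centre line of the jaws, within the pads' length; the fingertips stand 19 mm ahead of it and the grasp point (between the pads) is the TCP (env.tip_extent is the distance from the TCP to the fingertips, in mm); x points along the fingers, y is the direction in which the jaws open and shut, and the axes are right-handed (so a half turn about x gives the same grasp; the last joint's range is limited). The gripper opens to 85 mm and grips with 20 to 120 N. Pads are 22 mm wide; open, the fingers measure 114 mm over their backs; the gripper's body (76 mm by 85 mm) begins 54 mm behind the grasp point. The pads swing forward as they close: fully open they stand 13 mm farther back than shut.
Start: joints at [1.001, 0.313, 0.046, 1.304, 0, 1.431], TCP at [239.624, 522.733, 250.323] pointing down, gripper open.
Joint ranges: [-2.76, 2.76], [-0.86, 1.69], [-1.03, 1.26], [-2.2, 2.34], [-1.47, 1.5], [-3.14, 3.14]. Speed limits (rad/s): [2.57, 2.57, 3.14, 3.14, 3.14, 3.14].

## Interface

Orientations are given as a unit quaternion [w, x, y, z].
In Python, from bench import env gives the robot as it stands. The module is installed in compiled form; this text tells all that it offers.
- The arm moves only by the shell command python3 -m creep 'ROWS' [FORCE]. ROWS is a JSON object of lists of equal length, an entry for each row: "offset": the shift along the tool's x, y, z in mm, a list of three; "turn": the turn, a rotation vector about the tool's x, y, z in rad, a list of three; "jaw": the finger opening in mm, from 0 to 85.4. In form: {"offset": [[tx, ty, tz], ...], "turn": [[rx, ry, rz], ...], "jaw": [jaw, ...]}. A call has exactly 10 rows; each row shifts and turns the commanded pose from where the row before left it, along the tool's axes as they then stand; what a row does not reach is not made up. A row lasts 1/12 s, in which the tool goes at most 41.7 mm and 7.16 degrees, less where a joint would pass 70% of its speed; a pose out of reach is approached as far as the arm can. A call is refused whole if a number of a shift passes 41.7 or a number of a turn 0.125, either way. A call with a gripper value outside its range is refused whole. The fingers move at their own pace and stop on an object; FORCE is the grip in N (left out, the last holds). Time passes only in rows, so rows that do not move let the fingers close, or fill a call up. It gives the time, the measured TCP pose, the force and the opening at its end, in the units of the state.
- env.read_state(): the state, without advancing time (a new reading comes with each control period).
- env.capture(name): name is "scene" or "top"; returns (picture, depth): 480x640x3 uint8, blue, green, red; 480x640 float32, mm along the optical axis (not along the pixel's ray), 0 where there is no reading.
- env.camera_model(name): a dict with "K" (3x3 intrinsics, pixels), "camera_from_world" (4x4, takes a point from world to camera coordinates). Camera axes: x right, y up, looking along -z (the intrinsics and any distortion apply to the point x, -y, -z); pixel columns grow to the right and rows downward; lengths in mm; the calibration is good to about 2 mm. A picture is of the moment at which its call begins. camera_model takes no time and is no camera call.
- env.sign_off(): hands the job in, once; it reports no verdict.
The state is a dict: "clock": time; "joint_positions": joint angles; "qd": joint speeds; "joint_efforts": joint torques, N m; "position": TCP position; "ee_rot": TCP orientation; "contact_force": force on the tool from outside, world axes, zero at the start; "moment": the same for the moment, N m; "width": finger opening in mm.
Only numpy, scipy, OpenCV 4.12 (cv2) and the standard library are available. Lean on these libraries where they do the work, as an engineer would, in place of code of your own. Each camera call takes 0.05 s, during which the arm holds its last target.

## Working session

There is one attempt and no reset: what is moved stays moved. The work goes in short steps, Python scripts to look and compute and a shell command to move; the robot and the scene stay as the last step left them, time stands still between calls to the robot, and variables do not carry over. Pictures are saved under pics/ and viewed, and the job is handed in when it is done.

```bash
mkdir -p pics; python3 - <<'E'
from bench import env
import cv2
s=env.read_state()
for k,v in s.items(): print(k,v)
print(env.tip_extent)
for n in("scene","top"):
    p,d=env.capture(n); cv2.imwrite(f"pics/{n}0.png",p)
    import numpy as np; np.save(f"{n}0_d.npy",d); np.save(f"{n}0_p.npy",p)
    print(env.camera_model(n))
E
```

```text
clock 0.0
joint_positions [1.00144264e+00 3.14014620e-01 4.49425538e-02 1.30357195e+00
 2.43955373e-05 1.43122792e+00]
qd [-0.00030868 -0.00029677 -0.00076648 -0.00157151  0.00042724  0.00106346]
joint_efforts [-4.46566764e-04 -4.80628860e+01  2.98533458e+01  1.94464781e-02
 -2.35185807e-04 -3.07166260e-06]
position [239.31257429 522.30410721 249.38584039]
ee_rot [ 0.6906077   0.15017553  0.69107735 -0.15139484]
contact_force [-0.31385718  0.21073412  0.52377244]
moment [-0.0090336   0.03057052  0.02177799]
width 85.27399464375347
19.0
{'K': array([[467.39077459,   0.        , 318.98936759],
       [  0.        , 467.39077459, 245.85756417],
       [  0.        ,   0.        ,   1.        ]]), 'camera_from_world': array([[ 6.87336214e-01, -7.26339053e-01,  7.14351687e-04,
        -1.75244925e+02],
       [ 4.09866142e-01,  3.88668791e-01,  8.25194714e-01,
        -4.11851634e+02],
       [-5.99648793e-01, -5.66893422e-01,  5.64847921e-01,
        -3.80801160e+02],
       [ 0.00000000e+00,  0.00000000e+00,  0.00000000e+00,
         1.00000000e+00]])}
{'K': array([[623.19097488,   0.        , 333.91655672],
       [  0.        , 623.19097488, 226.67580535],
       [  0.        ,   0.        ,   1.        ]]), 'camera_from_world': array([[-9.51100973e-02, -9.95465265e-01,  1.72474286e-03,
         3.37695542e+02],
       [ 9.71115481e-01, -9.24024789e-02,  2.19992054e-01,
        -5.42277223e+02],
       [-2.18835078e-01,  2.25983902e-02,  9.75500139e-01,
        -8.04233982e+02],
       [ 0.00000000e+00,  0.00000000e+00,  0.00000000e+00,
         1.00000000e+00]])}
```

View pics/scene0.png

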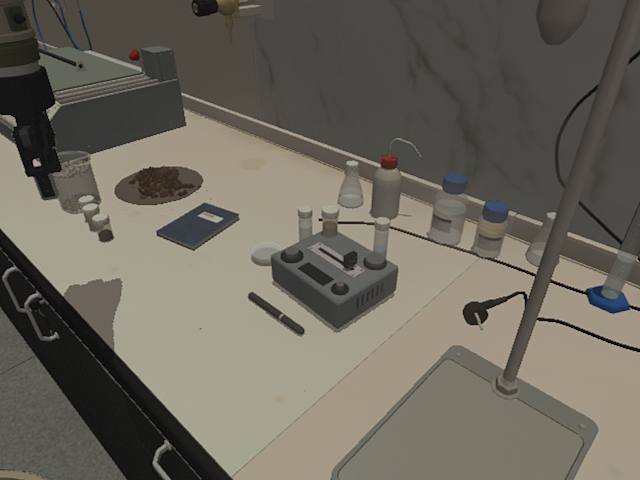

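View pics/top0.png

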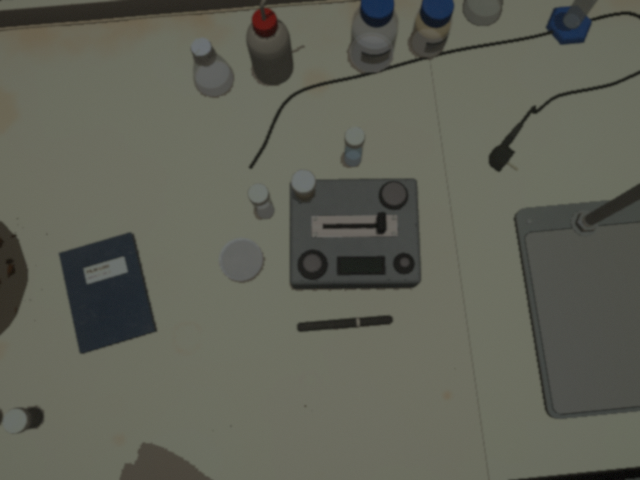

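The top view shows the photometer at about (355,232). The lever paddle is at (381,222), the measure button at (312,264), the small button at (403,263) and the jar at (303,183). Next I'll enlarge this area.

```bash
cat > h.py <<'E'
import numpy as np
from bench import env
def ray(name,u,v,z):
    m=env.camera_model(name);K=m["K"];T=m["camera_from_world"];R=T[:3,:3];t=T[:3,3]
    d=np.linalg.inv(K)@[u,v,1]; d=np.array([d[0],-d[1],-d[2]])
    c=-R.T@t; w=R.T@d
    return c+w*(z-c[2])/w[2]
def pt(name,u,v,dep):
    m=env.camera_model(name);K=m["K"];T=m["camera_from_world"];R=T[:3,:3];t=T[:3,3]
    d=np.linalg.inv(K)@[u,v,1]; d=np.array([d[0],-d[1],-d[2]])*dep
    return R.T@(d-t)
def proj(name,p):
    m=env.camera_model(name);K=m["K"];T=m["camera_from_world"]
    c=T[:3,:3]@np.asarray(p,float)+T[:3,3]; q=K@[c[0],-c[1],-c[2]]
    return q[:2]/q[2]
E
python3 - <<'E'
import numpy as np,cv2
p=np.load("top0_p.npy")
c=p[150:300,270:440]; c=cv2.resize(np.clip(c*1.8,0,255).astype(np.uint8),None,fx=4.5,fy=4,interpolation=cv2.INTER_CUBIC)
c=cv2.resize(np.clip(p[150:300,270:440]*2.0,0,255).astype(np.uint8),None,fx=4,fy=4,interpolation=cv2.INTER_CUBIC)
cv2.imwrite("pics/topc.png",c)
E
```

```text
(no output)
```

View pics/topc.png

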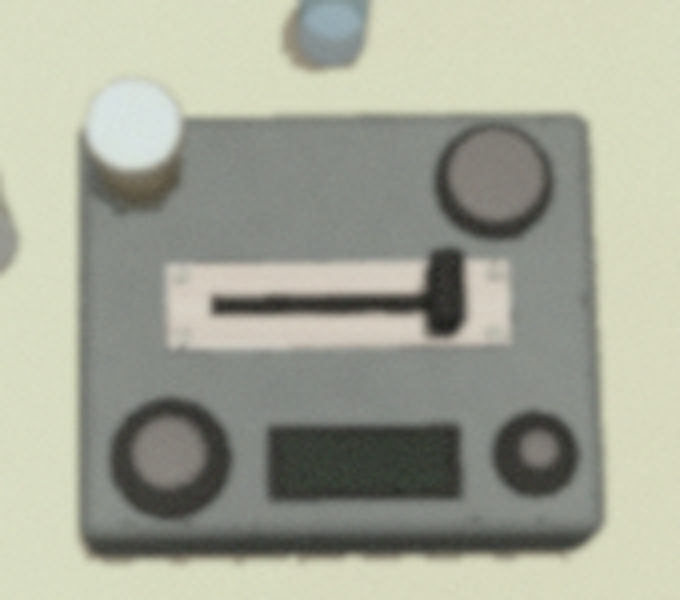

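The crop shows the measure button face at (312,263.6) in full-image pixels, the small button at (405,262.5), the well at (394,195) and the paddle at about (381.5,221). I'll fit the photometer pose from these.

```bash
python3 - <<'E'
from h import *
import cv2
from scipy.optimize import least_squares
obs=[((-48,58,80),(312,263.8)),((-48,-66,79),(404.8,262.5)),((48,-55,77),(394,194.8)),
((5,47.5,66.5),(311.5,226.5)) if 0 else ((-50,-8,66),(361.3,265.3))]
def tf(q,l):
    c,s=np.cos(q[2]),np.sin(q[2]); return np.array([q[0]+c*l[0]-s*l[1],q[1]+s*l[0]+c*l[1],l[2]])
f=lambda q:np.concatenate([proj("top",tf(q,l))-np.array(o) for l,o in obs])
r=least_squares(f,[560,0,0],x_scale=[1,1,.01]); q=r.x;print(q,r.fun.round(2))
for l,o in obs: print(ray("top",*o,l[2]).round(1))
d=np.load("top0_d.npy")
for n,l in dict(paddle=(5,-36,96),btn=(-48,58,80),top=(30,20,66),jar=(50,65,121)).items():
    w=tf(q,l);u=proj("top",w);v=proj("scene",w); dd=d[int(round(u[1])),int(round(u[0]))]
    print(n,w.round(1),u.round(1),v.round(1),"depthpt",pt("top",*u,dd).round(1))
np.save("q.npy",q)
p=np.load("scene0_p.npy")
x0,y0=230,190
c=np.clip(p[y0:y0+140,x0:x0+180]*2.,0,255).astype(np.uint8); c=cv2.resize(c,None,fx=4,fy=4,interpolation=cv2.INTER_CUBIC)
for l in [(5,-36,96),(-48,58,80),(-48,-66,79),(48,-55,77),(-75,90,66),(75,-90,66),(-75,-90,66),(-75,-90,0)]:
    u=(proj("scene",tf(q,l))-[x0,y0])*4+1.5; cv2.circle(c,tuple(int(a) for a in u),3,(0,0,255),-1)
cv2.imwrite("pics/sc1.png",c)
E
```

```text
[ 5.62861952e+02  2.57128572e+02 -8.37691535e-02] [ 0.13 -0.24 -0.01  0.15  0.09 -0.78 -0.22  0.85]
[519.6 319.1  80. ]
[509.7 195.3  79. ]
[605.  198.6  77. ]
[513.5 252.9  66. ]
paddle [564.8 220.8  96. ] [382.2 221.4] [350.1 254.9] depthpt [565.2 220.7  94.4]
btn [519.9 318.9  80. ] [312.1 263.6] [291.  250.8] depthpt [519.8 318.9  80.7]
top [594.4 274.5  66. ] [339.7 209.3] [337.5 249.7] depthpt [594.6 274.5  65.2]
jar [618.1 317.7 121. ] [305.5 184.4] [329.2 210.8] depthpt [617.9 317.7 121.9]
```

View pics/sc1.png

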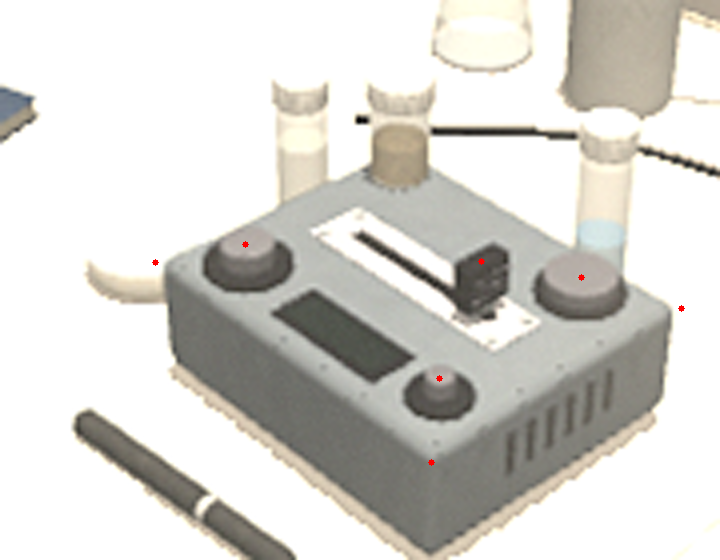

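The fit holds: button and paddle depths agree to within 2 mm, and the scene overlay lands on the features. Next I'll work out the approach.

```bash
cat >> h.py <<'E'
from scipy.spatial.transform import Rotation as Ro
def st():
    s=env.read_state();w,x,y,z=s["ee_rot"];R=Ro.from_quat([x,y,z,w]);return s,np.array(s["position"]),R
q=np.load("q.npy")
def loc(p):
    c,s_=np.cos(q[2]),np.sin(q[2]);d=np.asarray(p)[:2]-q[:2];return np.array([c*d[0]+s_*d[1],-s_*d[0]+c*d[1],p[2]])
def w(l):
    c,s_=np.cos(q[2]),np.sin(q[2]);return np.array([q[0]+c*l[0]-s_*l[1],q[1]+s_*l[0]+c*l[1],l[2]])
E
python3 - <<'E'
from h import *
s,p,R=st();M=R.as_matrix();print(M.round(3))
yaw=q[2]
X=np.array([np.cos(yaw),np.sin(yaw),0]);Y=np.array([-np.sin(yaw),np.cos(yaw),0]);D=np.array([0,0,-1.])
for nm,ty in dict(tyX=X,tymX=-X,tyY=Y,tymY=-Y).items():
    T=np.column_stack([D,ty,np.cross(D,ty)]); print(nm,(R.inv()*Ro.from_matrix(T)).as_rotvec().round(3))
t=w((5,-60,150));print(t,R.inv().apply(t-p))
E
```

```text
[[-0.001  0.417  0.909]
 [-0.001  0.909 -0.417]
 [-1.    -0.002 -0.   ]]
tyX [1.225e+00 1.000e-03 2.000e-03]
tymX [-1.917e+00 -2.000e-03  1.000e-03]
tyY [-0.346 -0.     0.002]
tymY [2.796e+00 2.000e-03 1.000e-03]
[562.82414611 196.92061092 150.        ] [  99.66447697 -160.89841325  429.65881781]
```

```bash
python3 -m creep '{"offset":[[0,0,0],[0,0,0],[0,0,0],[0,0,0],[0,-20,20],[0,-20,20],[0,-20,20],[0,-20,20],[0,-20,20],[0,-20,20]],"turn":[[-0.115,0,0],[-0.115,0,0],[-0.116,0,0],[0,0,0],[0,0,0],[0,0,0],[0,0,0],[0,0,0],[0,0,0],[0,0,0]],"jaw":[0,0,0,0,0,0,0,0,0,0]}' 30; python3 - <<'E'
from h import *
s,p,R=st();print(R.as_matrix().round(3),loc(p),s["clock"])
E
```

```text
clock: 0.93
position: [349.7, 391.9, 250.1]
ee_rot: [0.706, 0.031, 0.707, -0.031]
contact_force: [-0.9, 1.0, 0.1]
width: 0.0
[[-0.     0.087  0.996]
 [-0.     0.996 -0.087]
 [-1.    -0.    -0.   ]] [-223.73987155  116.50178366  250.09376186] 0.9333
```

```bash
python3 -m creep '{"offset":[[0,-18.5,23],[0,-18.5,23],[0,-18.5,23],[0,-18.5,23],[0,-18.5,23],[5,-18.5,23],[15,-18.5,23],[20,-18.5,23],[20,-18.5,23],[20,-18.5,23]],"turn":[[0,0,0],[0,0,0],[0,0,0],[0,0,0],[0,0,0],[0,0,0],[0,0,0],[0,0,0],[0,0,0],[0,0,0]],"jaw":[0,0,0,0,0,0,0,0,0,0]}'; python3 - <<'E'
from h import *
import cv2
s,p,R=st();print(R.as_matrix().round(3),loc(p),s["clock"],s["contact_force"])
a,d=env.capture("scene");cv2.imwrite("pics/sc2.png",cv2.resize(np.clip(a[120:320,220:420]*2.,0,255).astype(np.uint8),None,fx=3,fy=3,interpolation=cv2.INTER_CUBIC))
s,p,R=st();print(loc(p))
E
```

```text
clock: 1.77
position: [563.7, 188.3, 169.4]
ee_rot: [0.706, 0.031, 0.706, -0.031]
contact_force: [0.3, 0.4, -0.4]
width: 0.1
[[ 0.     0.087  0.996]
 [ 0.     0.996 -0.087]
 [-1.     0.     0.   ]] [  6.58378851 -68.50389206 169.3851707 ] 1.7667 [ 0.3046853   0.42148211 -0.42266305]
[  9.06872429 -72.31590013 164.70456457]
```

View pics/sc2.png

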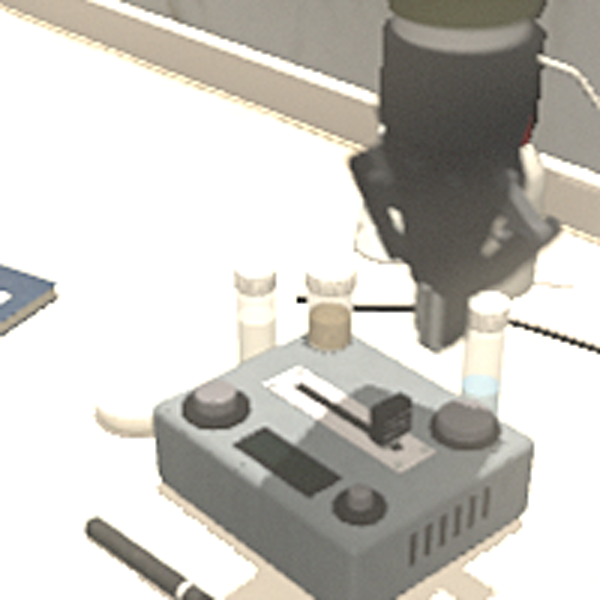

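The closed fingertips are above and right of the paddle, and the path down is clear.

```bash
python3 -m creep '{"offset":[[0,0,0],[0,4,-4],[10,0,0],[15,0,0],[15,0,0],[10,0,0],[5,0,0],[3,0,0],[0,0,0],[0,0,0]],"turn":[[0,0,0],[0,0,0],[0,0,0],[0,0,0],[0,0,0],[0,0,0],[0,0,0],[0,0,0],[0,0,0],[0,0,0]],"jaw":[0,0,0,0,0,0,0,0,0,0]}'; python3 - <<'E'
from h import *
import cv2
s,p,R=st();print(loc(p),s["clock"],s["contact_force"])
a,d=env.capture("scene");cv2.imwrite("pics/sc3.png",cv2.resize(np.clip(a[190:330,260:420]*2.,0,255).astype(np.uint8),None,fx=4,fy=4,interpolation=cv2.INTER_CUBIC))
E
```

```text
clock: 2.65
position: [559.5, 194.2, 113.0]
ee_rot: [0.707, 0.03, 0.706, -0.029]
contact_force: [-0.3, 0.6, 0.2]
width: -0.1
[  1.8795358  -62.98441549 112.95404845] 2.65 [-0.33131897  0.55155932  0.15217434]
```

View pics/sc3.png

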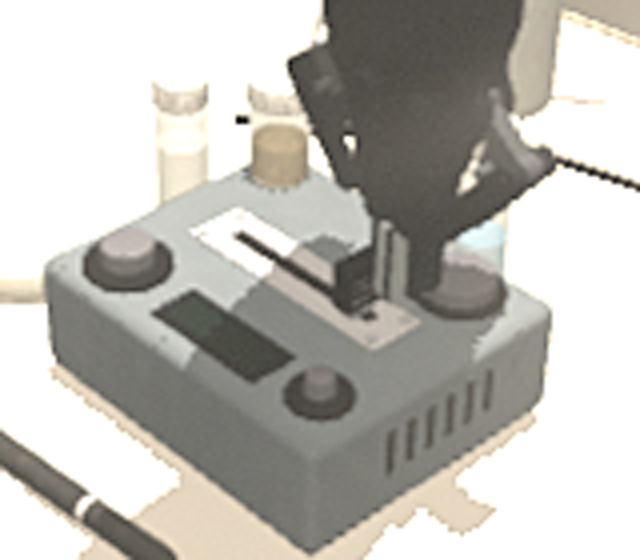

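It overshot after the fast move and has since settled at z=113. I'll go down another 14 mm slowly and centre it in x.

```bash
python3 -m creep '{"offset":[[0,0,1],[2,0,1],[2,0,1],[2,0,0],[2,0,0],[2,0,0],[2,0,0],[2,0,0],[0,0,0],[0,0,0]],"turn":[[0,0,0],[0,0,0],[0,0,0],[0,0,0],[0,0,0],[0,0,0],[0,0,0],[0,0,0],[0,0,0],[0,0,0]],"jaw":[0,0,0,0,0,0,0,0,0,0]}'; python3 - <<'E'
from h import *
import cv2
s,p,R=st();print(loc(p),s["clock"],s["contact_force"])
a,d=env.capture("scene");cv2.imwrite("pics/sc4.png",cv2.resize(np.clip(a[210:310,290:410]*2.,0,255).astype(np.uint8),None,fx=6,fy=6,interpolation=cv2.INTER_CUBIC))
a,d=env.capture("top");cv2.imwrite("pics/tp4.png",cv2.resize(np.clip(a[150:300,270:440]*2.,0,255).astype(np.uint8),None,fx=4,fy=4,interpolation=cv2.INTER_CUBIC))
E
```

```text
clock: 3.53
position: [562.0, 193.6, 98.1]
ee_rot: [0.706, 0.03, 0.707, -0.03]
contact_force: [0.7, -0.3, -0.0]
width: -0.0
[  4.50500791 -63.39491014  98.09163786] 3.5333 [ 0.72145977 -0.27381739 -0.03150325]
```

View pics/sc4.png

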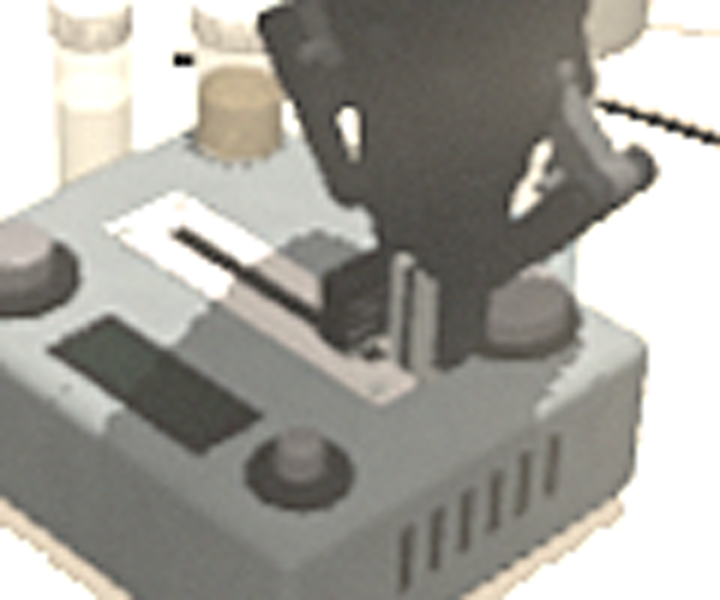

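View pics/tp4.png

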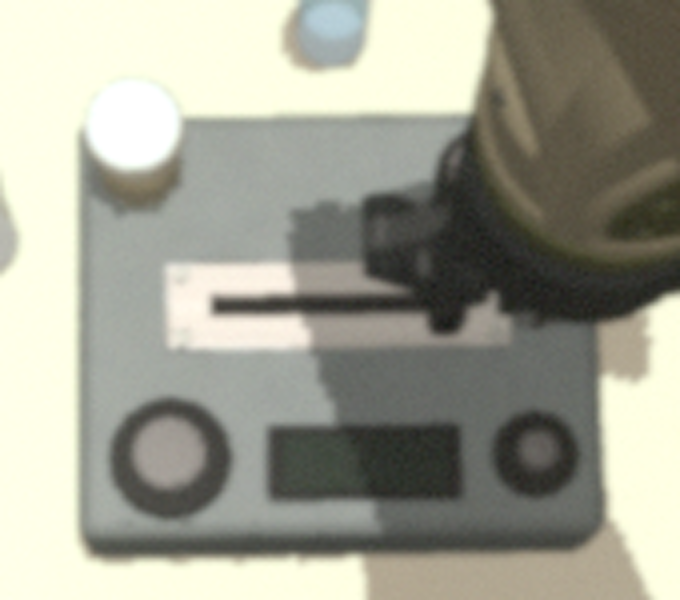

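The fingertip is right of the paddle with a small gap, and its tip is about 13 mm above the top. Now I'll creep left.

```bash
cat > r.py <<'E'
from h import *
s,p,R=st();F=np.array(s["contact_force"]);Y=np.array([-np.sin(q[2]),np.cos(q[2]),0])
print("loc",loc(p).round(2),"t",round(s["clock"],2),"Fy %.2f Fz %.2f"%(F@Y,F[2]),"My",np.round(s["moment"],2))
E
python3 -m creep '{"offset":[[0,0.5,0],[0,0.5,0],[0,0.5,0],[0,0.5,0],[0,0.5,0],[0,0.5,0],[0,0.5,0],[0,0.5,0],[0,0,0],[0,0,0]],"turn":[[0,0,0],[0,0,0],[0,0,0],[0,0,0],[0,0,0],[0,0,0],[0,0,0],[0,0,0],[0,0,0],[0,0,0]],"jaw":[0,0,0,0,0,0,0,0,0,0]}' >/dev/null; python3 r.py
```

```text
loc [  4.67 -59.33  98.32] t 4.47 Fy 0.27 Fz -0.51 My [ 0.06 -0.07  0.02]
```

```bash
python3 -m creep '{"offset":[[0,0.5,0],[0,0.5,0],[0,0.5,0],[0,0.5,0],[0,0.5,0],[0,0.5,0],[0,0.5,0],[0,0.5,0],[0,0,0],[0,0,0]],"turn":[[0,0,0],[0,0,0],[0,0,0],[0,0,0],[0,0,0],[0,0,0],[0,0,0],[0,0,0],[0,0,0],[0,0,0]],"jaw":[0,0,0,0,0,0,0,0,0,0]}' >/dev/null; python3 r.py
```

```text
loc [  4.65 -55.33  98.31] t 5.3 Fy 0.10 Fz 0.57 My [ 0.03 -0.01 -0.07]
```

```bash
python3 -m creep '{"offset":[[0,0.5,0],[0,0.5,0],[0,0.5,0],[0,0.5,0],[0,0.5,0],[0,0.5,0],[0,0,0],[0,0,0],[0,0,0],[0,0,0]],"turn":[[0,0,0],[0,0,0],[0,0,0],[0,0,0],[0,0,0],[0,0,0],[0,0,0],[0,0,0],[0,0,0],[0,0,0]],"jaw":[0,0,0,0,0,0,0,0,0,0]}' >/dev/null; python3 r.py
```

```text
loc [  4.62 -52.48  98.29] t 6.13 Fy -1.54 Fz 0.44 My [-0.27  0.03 -0.04]
```

That's contact, with Fy at −1.5 N and TCP y ≈ −52.5. I'll continue in small steps.

```bash
python3 -m creep '{"offset":[[0,0.4,0],[0,0.4,0],[0,0.4,0],[0,0.4,0],[0,0.4,0],[0,0,0],[0,0,0],[0,0,0],[0,0,0],[0,0,0]],"turn":[[0,0,0],[0,0,0],[0,0,0],[0,0,0],[0,0,0],[0,0,0],[0,0,0],[0,0,0],[0,0,0],[0,0,0]],"jaw":[0,0,0,0,0,0,0,0,0,0]}' >/dev/null; python3 r.py
```

```text
loc [  4.67 -50.45  98.31] t 6.97 Fy -4.35 Fz 1.11 My [-0.73  0.04 -0.01]
```

```bash
python3 -m creep '{"offset":[[0,0.4,0],[0,0.4,0],[0,0.4,0],[0,0.4,0],[0,0.4,0],[0,0,0],[0,0,0],[0,0,0],[0,0,0],[0,0,0]],"turn":[[0,0,0],[0,0,0],[0,0,0],[0,0,0],[0,0,0],[0,0,0],[0,0,0],[0,0,0],[0,0,0],[0,0,0]],"jaw":[0,0,0,0,0,0,0,0,0,0]}' >/dev/null; python3 r.py
```

```text
loc [  4.66 -48.35  98.31] t 7.8 Fy -3.88 Fz 0.67 My [-0.78  0.15  0.  ]
```

```bash
python3 -m creep '{"offset":[[0,0.4,0],[0,0.4,0],[0,0.4,0],[0,0.4,0],[0,0.4,0],[0,0,0],[0,0,0],[0,0,0],[0,0,0],[0,0,0]],"turn":[[0,0,0],[0,0,0],[0,0,0],[0,0,0],[0,0,0],[0,0,0],[0,0,0],[0,0,0],[0,0,0],[0,0,0]],"jaw":[0,0,0,0,0,0,0,0,0,0]}' >/dev/null; python3 r.py
```

```text
loc [  4.65 -46.27  98.3 ] t 8.63 Fy -1.94 Fz -0.16 My [-0.43 -0.02  0.  ]
```

```bash
python3 -m creep '{"offset":[[0,0.4,0],[0,0.4,0],[0,0.4,0],[0,0.4,0],[0,0.4,0],[0,0,0],[0,0,0],[0,0,0],[0,0,0],[0,0,0]],"turn":[[0,0,0],[0,0,0],[0,0,0],[0,0,0],[0,0,0],[0,0,0],[0,0,0],[0,0,0],[0,0,0],[0,0,0]],"jaw":[0,0,0,0,0,0,0,0,0,0]}' >/dev/null; python3 r.py
```

```text
loc [  4.68 -44.3   98.31] t 9.47 Fy -0.32 Fz 0.12 My [-0.03  0.01 -0.05]
```

```bash
python3 -m creep '{"offset":[[0,0.4,0],[0,0.4,0],[0,0.4,0],[0,0.4,0],[0,0.4,0],[0,0,0],[0,0,0],[0,0,0],[0,0,0],[0,0,0]],"turn":[[0,0,0],[0,0,0],[0,0,0],[0,0,0],[0,0,0],[0,0,0],[0,0,0],[0,0,0],[0,0,0],[0,0,0]],"jaw":[0,0,0,0,0,0,0,0,0,0]}' >/dev/null; python3 r.py;  python3 - <<'E'
from h import *
import cv2
a,d=env.capture("scene");cv2.imwrite("pics/sc5.png",cv2.resize(np.clip(a[210:310,290:410]*2.,0,255).astype(np.uint8),None,fx=6,fy=6,interpolation=cv2.INTER_CUBIC))
E
```

```text
loc [  4.68 -42.41  98.32] t 10.3 Fy 0.75 Fz -1.12 My [-0.03  0.03  0.01]
```

View pics/sc5.png

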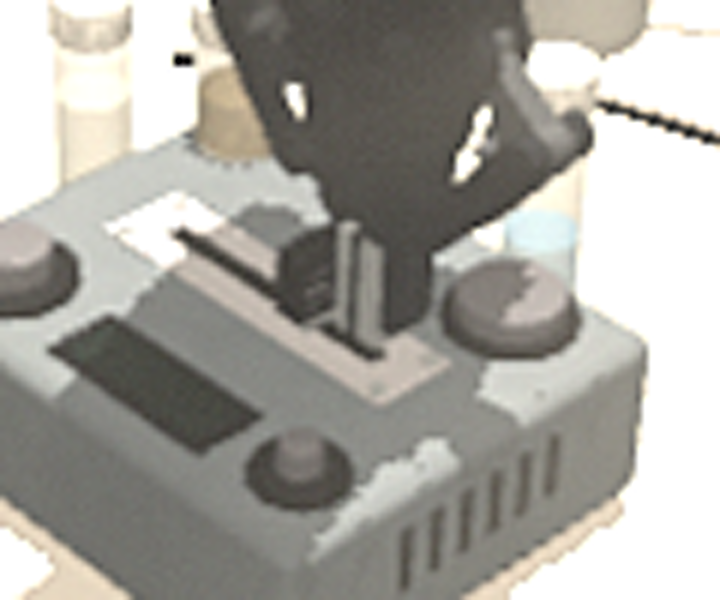

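That's the first click: the force fell to zero between y=−46 and −44. The paddle at about (305,275) in the crop has jumped ahead along the slot. On to the second.

```bash
python3 -m creep '{"offset":[[0,0.8,0],[0,0.8,0],[0,0.8,0],[0,0.8,0],[0,0.8,0],[0,0.8,0],[0,0.6,0],[0,0.6,0],[0,0,0],[0,0,0]],"turn":[[0,0,0],[0,0,0],[0,0,0],[0,0,0],[0,0,0],[0,0,0],[0,0,0],[0,0,0],[0,0,0],[0,0,0]],"jaw":[0,0,0,0,0,0,0,0,0,0]}' >/dev/null; python3 r.py
```

```text
loc [  4.65 -36.35  98.29] t 11.18 Fy 0.42 Fz -0.41 My [0.02 0.05 0.  ]
```

```bash
python3 -m creep '{"offset":[[0,0.5,0],[0,0.5,0],[0,0.5,0],[0,0.5,0],[0,0.5,0],[0,0.5,0],[0,0,0],[0,0,0],[0,0,0],[0,0,0]],"turn":[[0,0,0],[0,0,0],[0,0,0],[0,0,0],[0,0,0],[0,0,0],[0,0,0],[0,0,0],[0,0,0],[0,0,0]],"jaw":[0,0,0,0,0,0,0,0,0,0]}' >/dev/null; python3 r.py
```

```text
loc [  4.64 -33.54  98.3 ] t 12.02 Fy -1.56 Fz 1.03 My [-0.47  0.09  0.04]
```

```bash
python3 -m creep '{"offset":[[0,0.5,0],[0,0.5,0],[0,0.5,0],[0,0.5,0],[0,0.5,0],[0,0.5,0],[0,0,0],[0,0,0],[0,0,0],[0,0,0]],"turn":[[0,0,0],[0,0,0],[0,0,0],[0,0,0],[0,0,0],[0,0,0],[0,0,0],[0,0,0],[0,0,0],[0,0,0]],"jaw":[0,0,0,0,0,0,0,0,0,0]}' >/dev/null; python3 r.py
```

```text
loc [  4.66 -30.42  98.31] t 12.85 Fy -4.76 Fz 0.77 My [-0.79  0.05 -0.03]
```

```bash
python3 -m creep '{"offset":[[0,0.4,0],[0,0.4,0],[0,0.4,0],[0,0.4,0],[0,0.4,0],[0,0,0],[0,0,0],[0,0,0],[0,0,0],[0,0,0]],"turn":[[0,0,0],[0,0,0],[0,0,0],[0,0,0],[0,0,0],[0,0,0],[0,0,0],[0,0,0],[0,0,0],[0,0,0]],"jaw":[0,0,0,0,0,0,0,0,0,0]}' >/dev/null; python3 r.py
```

```text
loc [  4.65 -28.26  98.27] t 13.68 Fy -2.18 Fz 0.25 My [-0.4   0.04  0.06]
```

```bash
python3 -m creep '{"offset":[[0,0.4,0],[0,0.4,0],[0,0.4,0],[0,0.4,0],[0,0.4,0],[0,0,0],[0,0,0],[0,0,0],[0,0,0],[0,0,0]],"turn":[[0,0,0],[0,0,0],[0,0,0],[0,0,0],[0,0,0],[0,0,0],[0,0,0],[0,0,0],[0,0,0],[0,0,0]],"jaw":[0,0,0,0,0,0,0,0,0,0]}' >/dev/null; python3 r.py
```

```text
loc [  4.7  -26.27  98.33] t 14.52 Fy -0.38 Fz -0.04 My [0.01 0.05 0.01]
```

```bash
python3 -m creep '{"offset":[[0,0.5,0],[0,0.5,0],[0,0.5,0],[0,0.5,0],[0,0.5,0],[0,0.5,0],[0,0.5,0],[0,0.5,0],[0,0,0],[0,0,0]],"turn":[[0,0,0],[0,0,0],[0,0,0],[0,0,0],[0,0,0],[0,0,0],[0,0,0],[0,0,0],[0,0,0],[0,0,0]],"jaw":[0,0,0,0,0,0,0,0,0,0]}' >/dev/null; python3 r.py
```

```text
loc [  4.69 -22.33  98.31] t 15.35 Fy 0.41 Fz -0.61 My [ 0.01 -0.02  0.  ]
```

```bash
python3 -m creep '{"offset":[[0,0.5,0],[0,0.5,0],[0,0.5,0],[0,0.5,0],[0,0.5,0],[0,0.5,0],[0,0,0],[0,0,0],[0,0,0],[0,0,0]],"turn":[[0,0,0],[0,0,0],[0,0,0],[0,0,0],[0,0,0],[0,0,0],[0,0,0],[0,0,0],[0,0,0],[0,0,0]],"jaw":[0,0,0,0,0,0,0,0,0,0]}' >/dev/null; python3 r.py; python3 - <<'E'
from h import *
import cv2
a,d=env.capture("scene");cv2.imwrite("pics/sc6.png",cv2.resize(np.clip(a[210:310,270:390]*2.,0,255).astype(np.uint8),None,fx=6,fy=6,interpolation=cv2.INTER_CUBIC))
E
```

```text
loc [  4.7  -19.39  98.32] t 16.18 Fy 0.81 Fz 0.71 My [-0.04 -0.01 -0.01]
```

View pics/sc6.png

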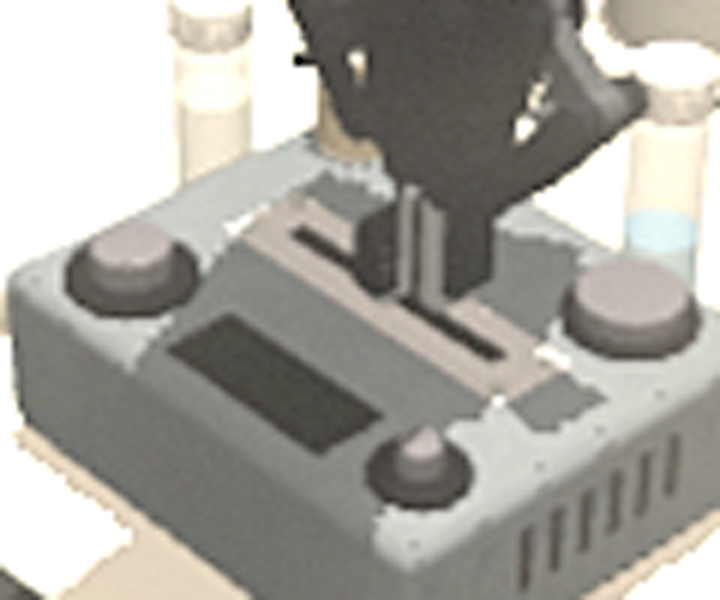

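Second click: the paddle is at mid slot, about (375,245) in the crop, with no contact force. Now the third.

```bash
python3 -m creep '{"offset":[[0,0.5,0],[0,0.5,0],[0,0.5,0],[0,0.5,0],[0,0.5,0],[0,0.5,0],[0,0.5,0],[0,0.5,0],[0,0,0],[0,0,0]],"turn":[[0,0,0],[0,0,0],[0,0,0],[0,0,0],[0,0,0],[0,0,0],[0,0,0],[0,0,0],[0,0,0],[0,0,0]],"jaw":[0,0,0,0,0,0,0,0,0,0]}' >/dev/null; python3 r.py
```

```text
loc [  4.68 -15.6   98.33] t 17.07 Fy -2.40 Fz 0.56 My [-0.47  0.04 -0.02]
```

```bash
python3 -m creep '{"offset":[[0,0.4,0],[0,0.4,0],[0,0.4,0],[0,0.4,0],[0,0.4,0],[0,0.4,0],[0,0.4,0],[0,0,0],[0,0,0],[0,0,0]],"turn":[[0,0,0],[0,0,0],[0,0,0],[0,0,0],[0,0,0],[0,0,0],[0,0,0],[0,0,0],[0,0,0],[0,0,0]],"jaw":[0,0,0,0,0,0,0,0,0,0]}' >/dev/null; python3 r.py
```

```text
loc [  4.66 -12.61  98.32] t 17.9 Fy -4.94 Fz 1.86 My [-0.81  0.05  0.04]
```

```bash
python3 -m creep '{"offset":[[0,0.4,0],[0,0.4,0],[0,0.4,0],[0,0.4,0],[0,0.4,0],[0,0,0],[0,0,0],[0,0,0],[0,0,0],[0,0,0]],"turn":[[0,0,0],[0,0,0],[0,0,0],[0,0,0],[0,0,0],[0,0,0],[0,0,0],[0,0,0],[0,0,0],[0,0,0]],"jaw":[0,0,0,0,0,0,0,0,0,0]}' >/dev/null; python3 r.py
```

```text
loc [  4.68 -10.45  98.34] t 18.73 Fy -3.02 Fz -0.02 My [-0.47  0.04 -0.02]
```

```bash
python3 -m creep '{"offset":[[0,0.4,0],[0,0.4,0],[0,0.4,0],[0,0.4,0],[0,0.4,0],[0,0,0],[0,0,0],[0,0,0],[0,0,0],[0,0,0]],"turn":[[0,0,0],[0,0,0],[0,0,0],[0,0,0],[0,0,0],[0,0,0],[0,0,0],[0,0,0],[0,0,0],[0,0,0]],"jaw":[0,0,0,0,0,0,0,0,0,0]}' >/dev/null; python3 r.py;  python3 - <<'E'
from h import *
import cv2
a,d=env.capture("scene");cv2.imwrite("pics/sc7.png",cv2.resize(np.clip(a[210:310,270:390]*2.,0,255).astype(np.uint8),None,fx=6,fy=6,interpolation=cv2.INTER_CUBIC))
E
```

```text
loc [ 4.67 -8.45 98.34] t 19.57 Fy 0.11 Fz -0.25 My [-0.    0.02 -0.02]
```

View pics/sc7.png

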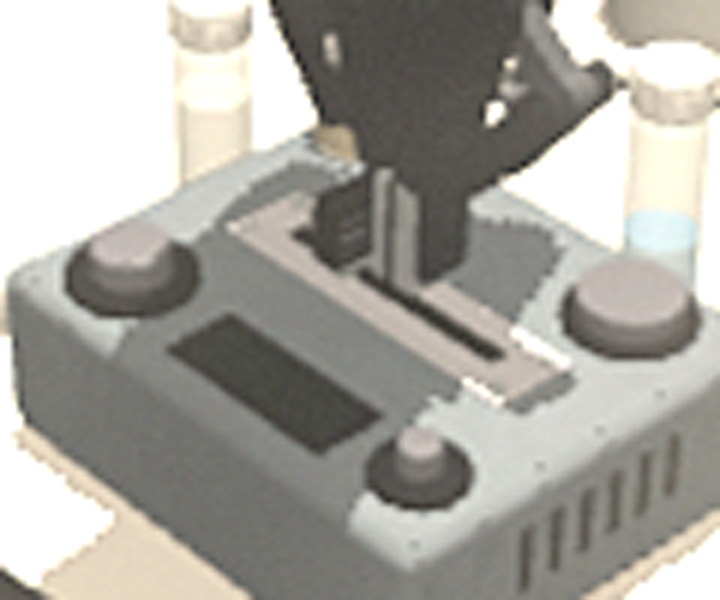

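Third click: the force dropped from 3 N to 0, and the paddle at about (340,220) in the crop is ahead of the finger, near the slot's left end. I'll back off to the right, lift, move out front over the display, and check the lever.

```bash
python3 -m creep '{"offset":[[0,-2,0],[0,-3,0],[-4,-3,0],[-8,0,0],[-12,0,0],[-12,0,-5],[-10,0,-10],[-5,0,-12],[0,0,-12],[0,0,-10]],"turn":[[0,0,0],[0,0,0],[0,0,0],[0,0,0],[0,0,0],[0,0,0],[0,0,0],[0,0,0],[0,0,0],[0,0,0]],"jaw":[0,0,0,0,0,0,0,0,0,0]}' >/dev/null; python3 r.py;  python3 - <<'E'
from h import *
import cv2
a,d=env.capture("scene");cv2.imwrite("pics/sc8.png",cv2.resize(np.clip(a[210:310,270:390]*2.,0,255).astype(np.uint8),None,fx=6,fy=6,interpolation=cv2.INTER_CUBIC))
a,d=env.capture("top");cv2.imwrite("pics/tp8.png",cv2.resize(np.clip(a[150:300,270:440]*2.,0,255).astype(np.uint8),None,fx=4,fy=4,interpolation=cv2.INTER_CUBIC))
E
python3 r.py
```

```text
loc [-46.07 -16.48 150.2 ] t 20.45 Fy 0.39 Fz 0.34 My [-0.02  0.   -0.03]
loc [-46.93 -16.54 149.58] t 20.55 Fy -0.45 Fz -0.44 My [ 0.03  0.03 -0.  ]
```

View pics/sc8.png

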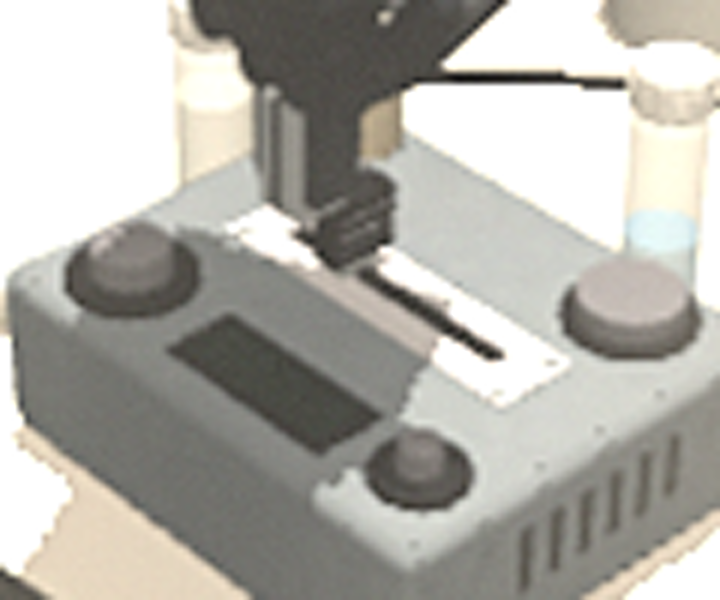

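View pics/tp8.png

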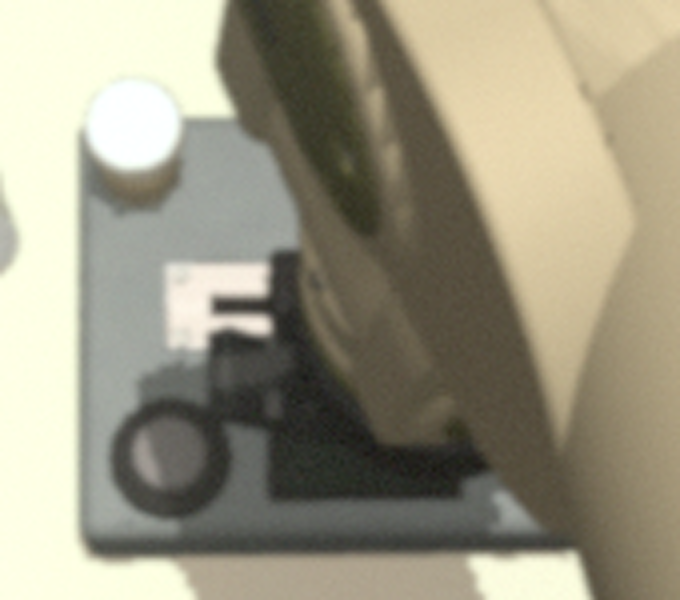

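The paddle's left edge is at crop x≈270, against 428 when parked. At about 3.06 px/mm that's roughly 52 mm. I'll check it more precisely against projected edges while moving over the button.

```bash
python3 -m creep '{"offset":[[0,7,0],[0,12,0],[0,12,0],[0,12,0],[0,12,0],[0,12,-1],[0,5,0],[0,2.5,0],[0,0,0],[0,0,0]],"turn":[[0,0,0],[0,0,0],[0,0,0],[0,0,0],[0,0,0],[0,0,0],[0,0,0],[0,0,0],[0,0,0],[0,0,0]],"jaw":[0,0,0,0,0,0,0,0,0,0]}' >/dev/null; python3 r.py;  python3 - <<'E'
from h import *
import cv2
a,d=env.capture("scene");np.save("s9.npy",a)
x0,y0=270,210
c=cv2.resize(np.clip(a[y0:310,x0:390]*2.,0,255).astype(np.uint8),None,fx=6,fy=6,interpolation=cv2.INTER_CUBIC)
# expected paddle outline at 54mm (right face red)
for j,col in((54,(0,0,255)),(50,(0,255,0))):
    y=-36+j
    for l in [(-8,y-6,72),(-8,y-6,96),(18,y-6,96),(18,y-6,72)]:
        u=(proj("scene",w(l))-[x0,y0])*6+2.5; cv2.circle(c,tuple(int(v) for v in u),3,col,-1)
cv2.imwrite("pics/sc9.png",c)
E
python3 r.py
```

```text
loc [-45.45  57.85 149.19] t 21.38 Fy 0.51 Fz -0.51 My [ 0.04 -0.06 -0.02]
loc [-45.41  57.6  149.25] t 21.43 Fy -0.37 Fz -0.16 My [ 0.01  0.01 -0.03]
```

View pics/sc9.png

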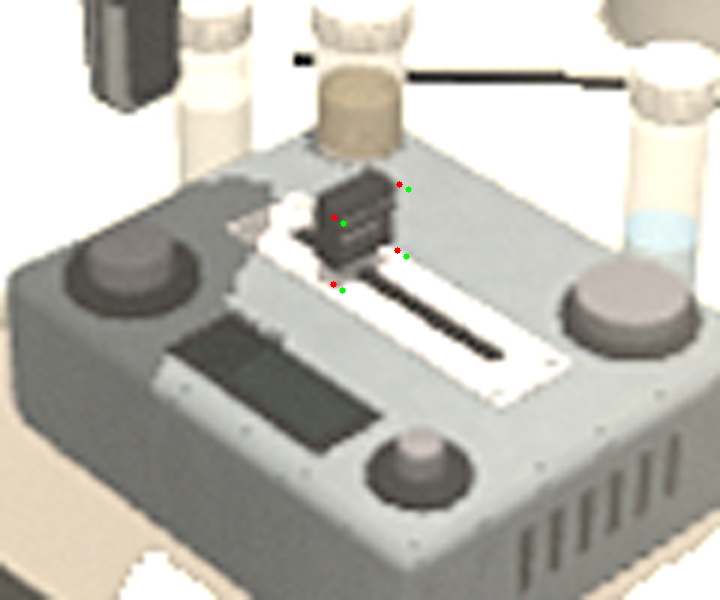

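The paddle outline is about 1–2 px up from the 54 mm prediction, the same camera bias seen in the first picture. I'll cancel that bias by template-matching the paddle's displacement.

```bash
python3 - <<'E'
from h import *
import cv2
a=np.load("scene0_p.npy");b=np.load("s9.npy")
u0=proj("scene",w((5,-40,86)));  x,y=int(u0[0]),int(u0[1])
t=a[y-12:y+8,x-10:x+11]; r=cv2.matchTemplate(cv2.resize(b[200:290,290:380],None,fx=5,fy=5,interpolation=2),cv2.resize(t,None,fx=5,fy=5,interpolation=2),cv2.TM_CCOEFF_NORMED)
_,m,_,l=cv2.minMaxLoc(r); obs=np.array(l)/5+[290,200]-[x-10,y-12]
print(m,obs,[ (j,(proj("scene",w((5,-40+j,86)))-u0).round(1)) for j in(36,50,52,54,56,58)])
E
```

```text
0.952094554901123 [-21.2 -13.2] [(36, array([-14.6,  -9.1])), (50, array([-20.1, -12.5])), (52, array([-20.9, -13. ])), (54, array([-21.6, -13.5])), (56, array([-22.4, -13.9])), (58, array([-23.2, -14.4]))]
```

The lever measures about 53 mm, so it sits in the third detent. Now I'll go down to just above the measure button.

```bash
python3 -m creep '{"offset":[[3,0,-1],[6,0,-1],[8,0,-0.5],[8,0,0],[7,0,0],[6,0,0],[3,0,0],[2,0,0],[0,0,0],[0,0,0]],"turn":[[0,0,0],[0,0,0],[0,0,0],[0,0,0],[0,0,0],[0,0,0],[0,0,0],[0,0,0],[0,0,0],[0,0,0]],"jaw":[0,0,0,0,0,0,0,0,0,0]}' >/dev/null; python3 r.py;  python3 - <<'E'
from h import *
import cv2
a,d=env.capture("scene")
cv2.imwrite("pics/sc10.png",cv2.resize(np.clip(a[170:300,250:400]*2.,0,255).astype(np.uint8),None,fx=4,fy=4,interpolation=cv2.INTER_CUBIC))
E
```

```text
loc [-47.7   58.   106.41] t 22.27 Fy 0.18 Fz -0.42 My [-0.01 -0.03  0.08]
```

View pics/sc10.png

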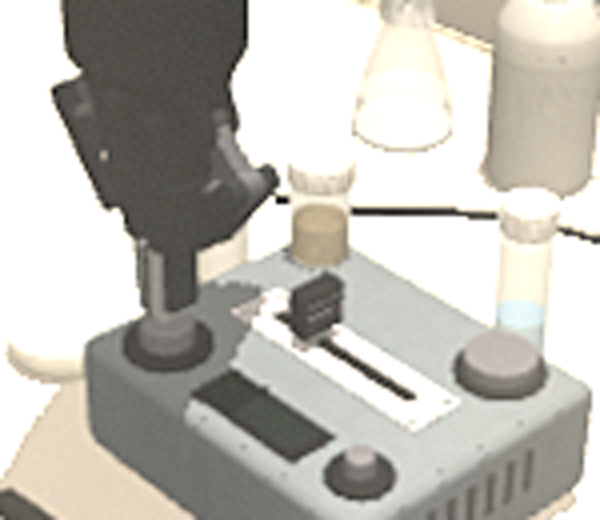

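The fingertip is centred just above the measure button. Pressing slowly.

```bash
python3 -m creep '{"offset":[[1,0,0],[1,0,0],[1,0,0],[1,0,0],[1,0,0],[1,0,0],[1,0,0],[1,0,0],[0,0,0],[0,0,0]],"turn":[[0,0,0],[0,0,0],[0,0,0],[0,0,0],[0,0,0],[0,0,0],[0,0,0],[0,0,0],[0,0,0],[0,0,0]],"jaw":[0,0,0,0,0,0,0,0,0,0]}' >/dev/null; python3 r.py
```

```text
loc [-47.83  57.94  98.45] t 23.15 Fy -0.45 Fz 1.38 My [-0.08  0.13 -0.02]
```

```bash
python3 -m creep '{"offset":[[0.5,0,0],[0.5,0,0],[0.5,0,0],[0.5,0,0],[0.5,0,0],[0.5,0,0],[0,0,0],[0,0,0],[0,0,0],[0,0,0]],"turn":[[0,0,0],[0,0,0],[0,0,0],[0,0,0],[0,0,0],[0,0,0],[0,0,0],[0,0,0],[0,0,0],[0,0,0]],"jaw":[0,0,0,0,0,0,0,0,0,0]}' >/dev/null; python3 r.py
```

```text
loc [-47.82  57.94  95.39] t 23.98 Fy -0.78 Fz 3.31 My [-0.11  0.25  0.04]
```

```bash
python3 -m creep '{"offset":[[0.4,0,0],[0.4,0,0],[0.4,0,0],[0.4,0,0],[0.4,0,0],[0.4,0,0],[0.2,0,0],[0,0,0],[0,0,0],[0,0,0]],"turn":[[0,0,0],[0,0,0],[0,0,0],[0,0,0],[0,0,0],[0,0,0],[0,0,0],[0,0,0],[0,0,0],[0,0,0]],"jaw":[0,0,0,0,0,0,0,0,0,0]}' >/dev/null; python3 r.py
```

```text
loc [-47.82  57.92  93.04] t 24.82 Fy -1.11 Fz 6.67 My [-0.19  0.44 -0.01]
```

```bash
python3 -m creep '{"offset":[[0.2,0,0],[0.2,0,0],[0.2,0,0],[0,0,0],[0,0,0],[0,0,0],[0,0,0],[0,0,0],[0,0,0],[0,0,0]],"turn":[[0,0,0],[0,0,0],[0,0,0],[0,0,0],[0,0,0],[0,0,0],[0,0,0],[0,0,0],[0,0,0],[0,0,0]],"jaw":[0,0,0,0,0,0,0,0,0,0]}' >/dev/null; python3 r.py
```

```text
loc [-47.8   57.94  93.  ] t 25.65 Fy -2.24 Fz 9.07 My [-0.33  0.69  0.06]
```

The button has bottomed out: z stopped at 93.0 while the force rose to 9 N. I'll release straight up and lift clear.

```bash
python3 -m creep '{"offset":[[-1,0,0],[-2,0,0],[-4,0,0],[-8,0,0],[-12,0,0],[-15,0,0],[-15,0,-4],[-12,0,-15],[-6,0,-15],[0,0,-10]],"turn":[[0,0,0],[0,0,0],[0,0,0],[0,0,0],[0,0,0],[0,0,0],[0,0,0],[0,0,0],[0,0,0],[0,0,0]],"jaw":[0,0,0,0,0,0,0,0,0,0]}' >/dev/null;python3 -m creep '{"offset":[[0,10,-10],[0,15,-15],[0,15,-15],[0,15,-15],[0,10,-10],[0,5,-5],[0,0,0],[0,0,0],[0,0,0],[0,0,0]],"turn":[[0,0,0],[0,0,0],[0,0,0],[0,0,0],[0,0,0],[0,0,0],[0,0,0],[0,0,0],[0,0,0],[0,0,0]],"jaw":[0,0,0,0,0,0,0,0,0,0]}' >/dev/null; python3 r.py;  python3 - <<'E'
from h import *
import cv2
a,d=env.capture("top")
cv2.imwrite("pics/tp11.png",cv2.resize(np.clip(a[110:345,200:440]*2.,0,255).astype(np.uint8),None,fx=2.5,fy=2.5,interpolation=cv2.INTER_CUBIC))
b,e=env.capture("scene")
cv2.imwrite("pics/sc11.png",cv2.resize(np.clip(b[190:340,230:410]*2.,0,255).astype(np.uint8),None,fx=4,fy=4,interpolation=cv2.INTER_CUBIC))
d0=np.load("top0_d.npy");
for n,l in dict(btn=(-48,58,80),zero=(-48,-66,79),paddle=(5,17,96)).items():
    u,v=proj("top",w(l)).round().astype(int); print(n,pt("top",u,v,np.median(d[v-1:v+2,u-1:u+2])).round(1),pt("top",u,v,np.median(d0[v-1:v+2,u-1:u+2])).round(1))
E
```

```text
loc [-161.07  127.4   167.02] t 27.32 Fy -0.04 Fz -0.31 My [-0.03 -0.06 -0.02]
btn [519.2 319.2  80.5] [519.2 319.2  80.6]
zero [508.9 195.2  79.6] [509.  195.2  79.1]
paddle [569.1 274.2  96. ] [575.9 273.1  66.8]
```

View pics/tp11.png

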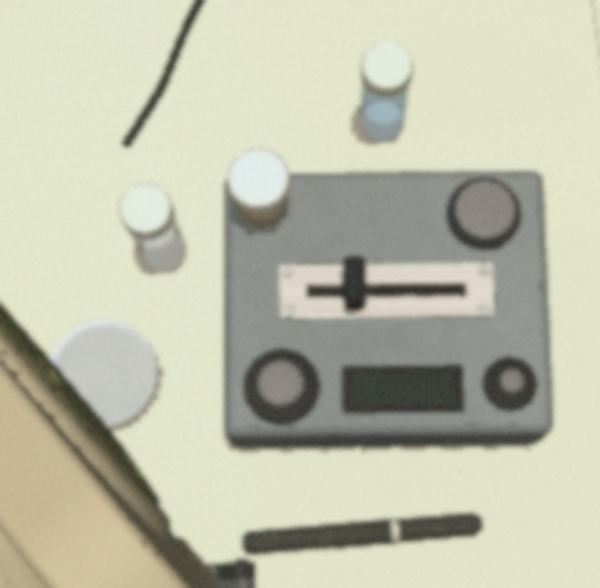

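View pics/sc11.png

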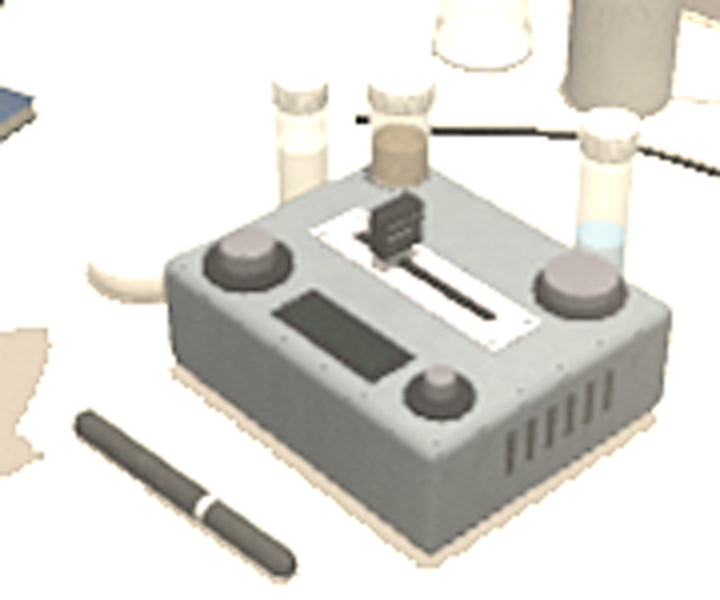

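The lever is third of the four clicks along, with the paddle at (354,283) in the top crop. Both buttons are up, the loose things are where they started, and the arm is clear. Handing in.

```bash
python3 -c "
from bench import env
print(env.sign_off())"
```

```text
the job is handed in; nothing more can be done
None
```

The filter lever is in the third click position, and the measure button was pressed fully once and came back up. I handed the job in at about 27 s of the 58 s allowed; it reported no verdict.

- **Lever:** I pushed it left with the closed fingertip. Readings at the end of each short step showed the push rising to about 5 N at most and falling to zero at each of the three clicks. I stopped there and backed off.
- **Lever position:** Image matching put the lever at about 53 mm. A rougher reading from the top view gave about 52 mm. Both are within 50–58 mm, and the lever should settle within 1.5 mm of 54.
- **Measure button:** I pressed it until it stopped moving, about 6 mm down with the force rising to 9 N. Afterwards its face measured 80.5 mm high, against 80.6 mm before.
- **Everything else:** The small button was still up, at 79.6 mm against 79.1 mm before. The loose things looked unmoved in the final pictures. The arm was clear and the measured force was near zero.

The scene camera's projections sat about 1–2 pixels off, within its stated calibration error, so I measured the lever by its displacement between pictures. No check failed.

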